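Index a height gauge along its notched rail and measure the terracotta find

ROBOT

A 6-joint arm with a two-finger parallel gripper is mounted at the origin on the work surface. World frame = base frame: x ahead of the robot, y to its left, z up, the work surface at z = 0. Lengths are in m, angles in rad, forces in N, time in s.
With the tool pointing down it reaches from about 0.35 to 0.975 m from the base axis. Payload 7.1 kg.
Tool frame: the origin (TCP) lies between the finger pads; the fingertips stand 19 mm ahead of it and the grasp point (between the pads) is the TCP (arm.tips_ahead is the distance from the TCP to the fingertips, in m); z points along the fingers, y is the line along which they close (so a half turn about z gives the same grasp; the last joint's range is limited). The gripper opens to 88 mm and grips with 3 to 60 N. Pads are 20 mm wide; open, the fingers measure 115 mm over their backs; the gripper's body (75 mm by 178 mm) begins 61 mm behind the grasp point.
Start: joints at [1.206, 0.423, 1.63, -0, 1.089, -0.019], TCP at [0.212, 0.588, 0.242] pointing down, gripper open.
Joint ranges: [-3, 3], [-0.9, 2.11], [0.09, 2.58], [-1.31, 4.45], [0.11, 2.69], [-2.54, 2.54]. Speed limits (rad/s): [2.39, 2.39, 3.01, 3.14, 3.14, 3.14].

INTERFACE

Orientations are given as a unit quaternion [w, x, y, z].
In Python, from rig import arm gives the robot as it stands.
- The arm moves only by the tool move_arm, never from a script. Its argument "targets" is a list of rows, each a list of 2 entries, a list of its own where there are three numbers: the shift along the tool's x, y, z in mm, then the turn, a rotation vector about the tool's x, y, z in rad. In form: [[[dx, dy, dz], [ax, ay, az]], ...]. A call has 1 to 10 rows; each row is the pose to reach, as a shift and turn from the pose commanded when the call began, along the tool's axes at that moment; what a row does not reach only later rows make up. A row lasts 1/8 s, in which the tool goes at most 62.5 mm and 10.7 degrees, less where a joint would pass 70% of its speed; a pose out of reach is approached as far as the arm can. A call with a gripper value outside its range is refused whole. "jaw" is the closure, from 0 (fully open) to 1 (shut), set as the call begins (left out, the last holds). The fingers move at their own pace and stop on an object; "force" is the grip in N (left out, the last holds). Time passes only in rows, so rows that repeat a pose let the fingers close. It gives the time, the measured TCP pose, the force, the opening and the grip force at its end, in the units of the state.
- arm.get_state(): the state, without advancing time (a new reading comes with each control period).
- arm.capture(name): name is "scene" or "top"; returns a dict with "pixels" (420x560x3 uint8, red, green, blue), "fov_y" (degrees; the focal length in pixels is half the picture's height over the tangent of half this angle, whatever the lens; pixels are square), "cx", "cy" (the principal point, pixels), "extrinsics" (4x4, takes a point from camera to world coordinates). Camera axes: x right, y down, z forward; pixel columns grow to the right and rows downward; lengths in m; the calibration is good to about 2 mm. A picture is of the moment at which its call begins. There is no depth.
- arm.finish_job(): hands the job in; it is judged then, once.
The state is a dict: "t": time; "qpos": joint angles; "joint_vel": joint speeds; "joint_torque": joint torques, N m; "tcp_pos": TCP position; "tcp_rot": TCP orientation; "force": force on the tool from outside, world axes, zero at the start; "ft_torque": the same for the moment, N m; "gripper_width": finger opening in m; "grasp_force": force on a finger pad.
Only numpy, scipy, OpenCV 4.12 (cv2) and the standard library are available. Lean on these libraries where they do the work, as an engineer would, in place of code of your own. Each camera call takes 0.05 s, during which the arm holds its last target. There are 200 camera calls.

TASK

Measure the height of the terracotta mould block with the blue gauge on the notched rail: first raise the orange knob so that the gauge's foot clears all the finds, then lift the red locking tab out of its notch, shift the gauge along and drop the tab fully into the notch that faces the terracotta block. Then lower the knob until the sprung black foot rests on the block and is pressed about half-way in, and leave it so, with the finds and everything else on the table undisturbed and the foot never forced right to the end of its spring.

Things in the scene. Friction and masses are not known exactly. Their poses are not given: they have to be found in the camera images.
- bench: Fixed grey gauge board, 270 x 440 x 12 mm, notched rail along its far edge. Place and yaw vary. Origin: on the table under the rail's middle; x across the rail, roughly towards the robot; y along the rail, to the robot's right; z up. White foam on the robot's side of the rail, top at z = 16 mm; the finds stand on it in a row at x = 107 to 123 mm. Only the gauge stands above 100 mm on the board.
- rail_mid (a point): Middle notch of the sloping steel rail (bench x 0, y 0, z 75 mm), where the gauge starts. Five notches at bench y = -140, -70, 0, 70, 140 mm, 12 mm deep, 15 mm wide; the tab's tooth is 10 mm wide. One find faces each notch except the middle one, within 6 mm in y; which is where varies.
- carriage (a joint): Position of the blue gauge carriage (64 mm wide) along the rail in m, + towards the bench's +y; it is the bench y of tab, knob and foot. 0 at the start; range -0.15 to 0.15; slides with about 1 N of friction, but only while the tab is lifted more than 12 mm.
- tab (a joint): Lift of the red tab from its notch in m: 0 = fully seated, 0.024 = fully lifted. It moves square to the rail's sloping face: its lift direction leans 30 degrees from vertical away from the robot, (-0.5, 0, 0.866) in bench axes. A spring of 2 to 3 N pushes it down; let go between notches it rides on the rail at about 0.012.
- tab_grip (a point): Centre of the red tab's grip block: 12 mm thick along bench y, 26 mm across, 40 mm long along the lift direction (the point's z axis). At bench x = -38, z = 113 mm when seated. Blue cheeks beside it end 29 mm below this centre. The gauge head hangs over it, so grip it with the tool leaning about 30 degrees, along the lift direction, from the rail's far side.
- head_mid (a point): Centre of the blue gauge head, which rides on the carriage over the tab and carries the plunger: 174 mm along bench x (x = -24 to 150 mm), 44 mm wide, underside at z = 193 mm, top at 223 mm. Its column (x = 17 to 43 mm, 40 mm wide) stands between the tab and the robot.
- plunger (a joint): How far the gauge's plunger is lowered, in m: 0 = fully up, 0.055 = fully down; vertical. At 0 and with the sprung foot out, the foot's underside is 92 mm above the foam (108 mm above the table). Friction of about 5 N holds it where it is left. Starts lowered by 0.032 to 0.045, too low to pass over the terracotta block.
- knob_grip (a point): Centre of the orange grip block on top of the plunger, above the gauge head; 28 mm along bench x, 18 mm along bench y, 34 mm tall. At bench x = 115 mm and z = 300 mm less the plunger's value; the top of the gauge head below it is at z = 223 mm. Grip it from above, across its 18 mm.
- foot (a joint): How far the sprung foot is pushed up into the plunger, in m: 0 = out, 0.016 = end of its spring; about 1.2 N at 0.008. Reads above zero only when the foot presses on something.
- foot_tip (a point): Centre of the underside of the gauge's black round foot, 24 mm across, straight below the knob at bench x = 115 mm.
- mould_top (a point): Centre of the flat top (66 x 40 mm) of the terracotta mould block, the find to be measured: a stepped orange-brown block, 84 x 44 mm at its base and 64 mm tall, the tallest of the finds, loose, 0.2 to 0.42 kg; long side across the rail.
- mould_mid (a point): Centre of the terracotta mould block, 32 mm above its underside.
- iron_mid (a point): Middle of a rust-brown iron bracket, 80 x 38 x 45 mm, loose on the foam. Leave it where it is.
- stone_mid (a point): Middle of a grey whetstone, 90 x 36 x 30 mm, loose on the foam. Leave it where it is.
- bronze_mid (a point): Middle of a green bronze fitting, 80 x 36 x 56 mm, loose on the foam. Leave it where it is.
- magnifier: Steel magnifier on a round foot of 100 mm, 186 mm tall, loose bystander right of the board; origin at the centre of its underside.
- jar: Amber jar, 60 mm across and 100 mm tall, bystander left of the board; origin at the centre of its underside.
- brush: Brush lying beyond the board, bystander; origin at its middle, on the table.
- caliper: Steel caliper, 160 mm long, lying left in front of the board, bystander; origin at its middle, on the table.
There are look-alikes about, which are no part of the job. What is shaped like the part that bears mould_top but purple is not meant.

How it is judged:
By the outcome, as a careful person would: the job done as asked, in the order asked, and still so for the second after the job is handed in, with the robot touching nothing.
It also fails if it takes over 56 s, if anything falls off the work surface, if the arm or the gripper's body presses on something with over 40 N, if the wrist force passes 120 N, or if a joint passes its speed limit or range.

## Working session

There is one attempt and no reset: what is moved stays moved. The work goes in short steps, Python scripts to look and compute and a tool call to move; the robot and the scene stay as the last step left them, time stands still between calls to the robot, and variables do not carry over. Pictures are saved under pics/ and viewed, at most 13 in all, crops included, and the job is handed in when it is done.

Besides the shell and the picture viewer there is one more tool, called after "Request:" in YAML: its name, and indented under it one key for each argument. move_arm: Moves the arm, as the interface text tells. Its arguments: {"type":"object","properties":{"targets":{"type":"array","items":{"type":"array"}},"jaw":{"type":"number"},"force":{"type":"number"}},"required":["targets"]}

```bash
mkdir -p pics; ls; cat > h.py <<'E'
import numpy as np, cv2
from rig import arm
def cap(n,save=None):
    c=arm.capture(n); 
    c['f']=210/np.tan(np.radians(c['fov_y'])/2)
    if save: cv2.imwrite('pics/'+save,cv2.cvtColor(c['pixels'],cv2.COLOR_RGB2BGR))
    return c
def ray(c,u,v):
    E=np.array(c['extrinsics']);d=E[:3,:3]@np.array([(u-c['cx'])/c['f'],(v-c['cy'])/c['f'],1]);return E[:3,3],d/np.linalg.norm(d)
def onz(c,u,v,z):
    o,d=ray(c,u,v);return o+d*(z-o[2])/d[2]
def proj(c,P):
    E=np.array(c['extrinsics']);p=E[:3,:3].T@(np.array(P)-E[:3,3]);return p[:2]/p[2]*c['f']+[c['cx'],c['cy']]
def tri(c1,p1,c2,p2):
    o1,d1=ray(c1,*p1);o2,d2=ray(c2,*p2)
    s=np.linalg.lstsq(np.c_[d1,-d2],o2-o1,rcond=None)[0];a=o1+s[0]*d1;b=o2+s[1]*d2
    return (a+b)/2,np.linalg.norm(a-b)
E
python3 - <<'E'
from h import *
for n in ('scene','top'):
    c=cap(n,n+'1.png');print(n,c['fov_y'],c['cx'],c['cy'],np.round(c['extrinsics'],3))
print(arm.get_state())
E
```

```text
pics
scene 52.40205015917911 279.92750276644546 210.79449041046794 [[-0.485  0.587 -0.648  1.227]
 [ 0.875  0.314 -0.369  0.399]
 [-0.013 -0.746 -0.666  0.898]
 [ 0.     0.     0.     1.   ]]
top 49.4807333525975 274.7105030198518 207.76629290517442 [[-0.018 -0.992  0.127  0.409]
 [-0.999  0.022  0.027 -0.031]
 [-0.029 -0.126 -0.992  1.316]
 [ 0.     0.     0.     1.   ]]
{'t': 0.1, 'qpos': array([ 1.20599226e+00,  4.23764779e-01,  1.63060196e+00, -1.01355266e-05,
        1.08854461e+00, -1.89813791e-02]), 'joint_vel': array([ 0.00083043, -0.00194428, -0.0025035 , -0.0012552 ,  0.00062176,
       -0.00103814]), 'joint_torque': array([-1.69205523e-04, -5.45614100e+01, -2.74323732e+01,  6.44979766e-02,
        1.88493286e-02, -7.72179828e-05]), 'tcp_pos': array([0.21166082, 0.58758244, 0.24098373]), 'tcp_rot': array([-1.21343026e-04,  1.72048647e-01,  9.85088234e-01, -6.48101042e-04]), 'force': array([ 0.54733447, -0.26281577,  0.0043105 ]), 'ft_torque': array([ 0.00050182,  0.04514613, -0.01748975]), 'grasp_force': 0.0, 'gripper_width': 0.08764593724495641}
```

View pics/scene1.png

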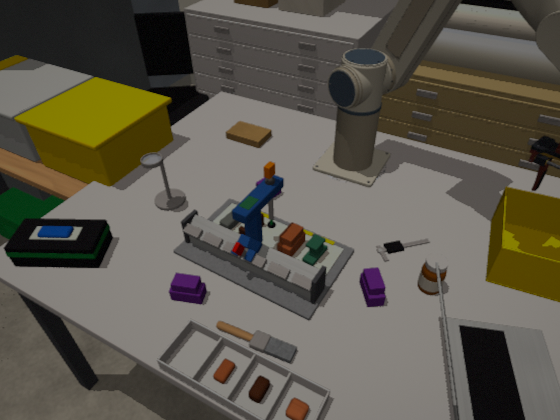

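View pics/top1.png

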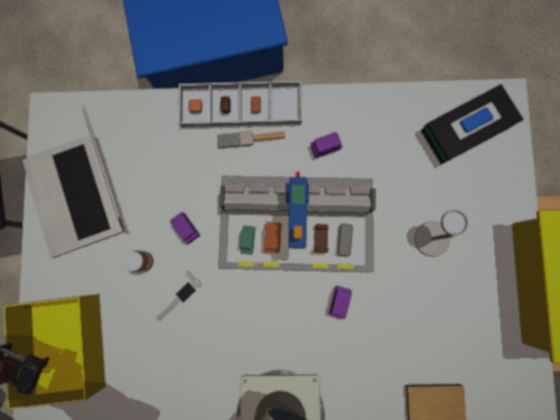

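The scene view shows the gauge at about (258,215) with the terracotta block next to it at (291,238). In the top view the terracotta block is at (273,237), to the robot's left of the gauge (head at 298,210), so its notch is probably bench y = -70. I'll enlarge both views for the exact geometry.

```bash
python3 - <<'E'
from h import *
a=cv2.imread('pics/top1.png')[165:285,210:385];b=cv2.imread('pics/scene1.png')[155:305,170:360]
cv2.imwrite('pics/t2.png',cv2.resize(a,None,fx=4.5,fy=4.5,interpolation=cv2.INTER_CUBIC)[:600,:800])
cv2.imwrite('pics/s2.png',cv2.resize(b,None,fx=4,fy=4,interpolation=cv2.INTER_CUBIC)[:600,:800])
E
```

```text
(no output)
```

View pics/t2.png

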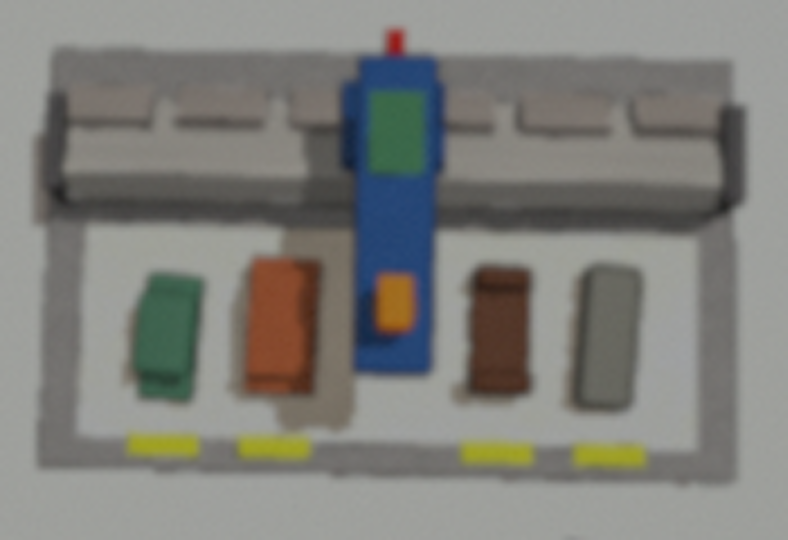

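View pics/s2.png

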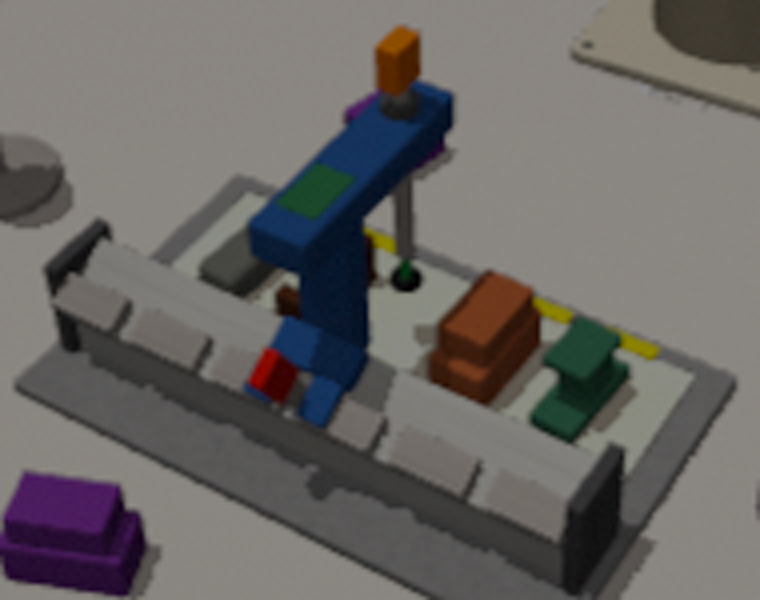

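Seen: notches in the enlarged top view at x ≈ 165/280/395/508/620. The terracotta block (285,325) faces the second, bench y = -70. Knob at (395,302), tab at (396,42).

```bash
python3 - <<'E'
from h import *
t=cap('top');s=cap('scene')
F=lambda x,y:(210+(x+.5)/4.5-.5,165+(y+.5)/4.5-.5)
G=lambda x,y:(170+(x+.5)/4-.5,155+(y+.5)/4-.5)
for n,p in dict(NL=(38,466),NR=(735,482),FR=(733,62),FL=(55,50)).items(): print(n,onz(t,*F(*p),.012))
cs={}
for n,p in dict(NR=(240,180),FR=(18,385),NL=(733,380)).items(): print('s',n,onz(s,*G(*p),.012))
for k,c,box in(('t',t,(165,285,210,385)),('s',s,(155,305,170,360))):
    h=cv2.cvtColor(c['pixels'],cv2.COLOR_RGB2HSV).astype(int)
    H,S,V=h[...,0],h[...,1],h[...,2]
    m=np.zeros(H.shape,bool);m[box[0]:box[1],box[2]:box[3]]=1
    for n,q in dict(knob=(H>11)&(H<19)&(S>170)&(V>110),tab=((H<4)|(H>176))&(S>190),terra=(H>4)&(H<11)&(S>120)&(V>90)).items():
        nn,l,st,ce=cv2.connectedComponentsWithStats((q&m).astype(np.uint8))
        if nn>1:
            i=1+np.argmax(st[1:,4]);print(k,n,st[i],ce[i].round(1));cs[k,n]=ce[i]
for n in('knob','tab','terra'): print(n,tri(t,cs['t',n],s,cs['s',n]))
# knob top face corners
print('knobtop', [onz(t,*F(*p),.28).round(4) for p in((395,290),(395,275),(395,330),(376,302),(415,302))])
print('head', [onz(t,*F(*p),.223).round(4) for p in((359,57),(437,57),(433,373),(355,372))])
E
```

```text
NL [0.40589085 0.16796436 0.012     ]
NR [ 0.38800447 -0.26993027  0.012     ]
FR [ 0.65500491 -0.28078066  0.012     ]
FL [0.67338727 0.15620679 0.012     ]
s NR [ 0.39401496 -0.26182625  0.012     ]
s FR [ 0.65541428 -0.27455947  0.012     ]
s NL [0.41153548 0.16839006 0.012     ]
t knob [294 227   7  11  71] [297.1 232.1]
t tab [297 174   2   2   3] [297.3 174.3]
t terra [265 223  14  29 355] [271.1 237. ]
s knob [264 162  10   7  38] [268.9 164.9]
s tab [232 243  12  13  90] [238.  248.7]
s terra [282 224  21  17 170] [292.2 231.6]
knob (array([ 0.48477058, -0.05361   ,  0.27621494]), np.float64(2.5919949223148383e-05))
tab (array([ 0.64760824, -0.0579917 ,  0.12352069]), np.float64(0.007747306049093657))
terra (array([0.48711622, 0.01360966, 0.07663821]), np.float64(0.0014571073465894531))
knobtop [array([ 0.4914, -0.0544,  0.28  ]), array([ 0.499 , -0.0546,  0.28  ]), array([ 0.4712, -0.0539,  0.28  ]), array([ 0.4855, -0.0447,  0.28  ]), array([ 0.4851, -0.0643,  0.28  ])]
head [array([ 0.6227, -0.0393,  0.223 ]), array([ 0.6217, -0.0815,  0.223 ]), array([ 0.4514, -0.0747,  0.223 ]), array([ 0.4528, -0.0334,  0.223 ])]
```

```bash
cat >> h.py <<'E'
from scipy.spatial.transform import Rotation as R
O=np.array([.601,-.059,0]);s_=.041;c_=np.sqrt(1-s_**2)
B=np.array([[-c_,-s_,0],[s_,-c_,0],[0,0,1]])
W=lambda b:O+B@np.array(b)          # bench(m)->world
def toolR(lean):   # tool z = -(lift leaned by lean deg away from robot); y along -bench y
    a=np.radians(lean);z=B@[np.sin(a),0,-np.cos(a)];y=-B[:,1];return R.from_matrix(np.c_[np.cross(y,z),y,z])
def cur():
    s=arm.get_state();q=s['tcp_rot'];return s,np.array(s['tcp_pos']),R.from_quat([q[1],q[2],q[3],q[0]])
def plan(b,lean):
    s,p,r=cur();print('d',(r.inv().apply(W(b)-p)*1000).round(1),'turn',(r.inv()*toolR(lean)).as_rotvec().round(3))
def where():
    s,p,r=cur();print('t',s['t'],'bench mm',(B.T@(p-O)*1000).round(1),'err',(r.inv()*toolR(0)).as_rotvec().round(3),'F',(B.T@s['force']).round(1),'w',s['gripper_width'],s['grasp_force'])
E
python3 -c "
from h import *
where();plan([.115,0,.36],0);plan([.115,0,.265],0)"
```

```text
t 0.2 bench mm [ 415.5 -630.2  241.2] err [-0.001 -0.    -0.305] F [ 0.  -0.9 -0.1] w 0.08773395293101399 0.0
d [-475.7 -511.1 -118.3] turn [-0.001 -0.    -0.305]
d [-475.7 -511.   -23.3] turn [-0.001 -0.    -0.305]
```

Request:
move_arm:
  targets:
    - [[0, 0, -60], [0, 0, 0]]
    - [[0, 0, -118], [0, 0, -0.1]]
    - [[-475, -511, -118], [0, 0, -0.305]]
    - [[-475, -511, -118], [0, 0, -0.305]]
    - [[-475, -511, -118], [0, 0, -0.305]]
    - [[-475, -511, -118], [0, 0, -0.305]]
    - [[-475, -511, -118], [0, 0, -0.305]]
    - [[-475, -511, -118], [0, 0, -0.305]]
    - [[-475, -511, -118], [0, 0, -0.305]]
    - [[-475, -511, -118], [0, 0, -0.305]]
  jaw: 0.35

```text
t: 1.45
tcp_pos: [0.4083, 0.1262, 0.3599]
tcp_rot: [0.0, 0.02, 1.0, 0.0]
force: [0.9, 0.4, 0.3]
gripper_width: 0.057
grasp_force: 0.0
```

Request:
move_arm:
  targets:
    - [[0, 0, 0], [0, 0, 0]]

```text
t: 1.58
tcp_pos: [0.409, 0.1245, 0.3597]
tcp_rot: [0.0, 0.024, 1.0, -0.0]
force: [-0.9, 1.1, -1.1]
gripper_width: 0.0571
grasp_force: 0.0
```

```bash
python3 -c "
from h import *
where();plan([.115,0,.36],0)"
```

```text
t 1.575 bench mm [ 199.3 -175.5  359.7] err [-0.001  0.    -0.007] F [ 1.  -1.  -1.1] w 0.05713272427884773 0.0
d [ -85.5 -174.9   -0.2] turn [-0.001  0.    -0.007]
```

Request:
move_arm:
  targets:
    - [[-30, -58, 0], [0, 0, -0.007]]
    - [[-58, -118, 0], [0, 0, -0.007]]
    - [[-85, -175, 0], [0, 0, -0.007]]
    - [[-85, -175, 0], [0, 0, -0.007]]
    - [[-85, -175, 0], [0, 0, -0.007]]
    - [[-85, -175, 0], [0, 0, -0.007]]
    - [[-85, -175, 0], [0, 0, -0.007]]

```text
t: 2.45
tcp_pos: [0.4854, -0.0489, 0.3598]
tcp_rot: [0.0, 0.016, 1.0, 0.0]
force: [-0.7, 0.3, -0.3]
gripper_width: 0.057
grasp_force: 0.0
```

```bash
python3 - <<'E'
from h import *
where();plan([.115,0,.265],0)
t=cap('top');s=cap('scene')
a=t['pixels'][165:285,210:385];b=s['pixels'][95:215,180:340]
im=np.vstack([cv2.resize(a,(437,300),interpolation=3),cv2.resize(b,(437,300)[:2],interpolation=3)])
cv2.imwrite('pics/k3.png',im[...,::-1])
print('proj knob',proj(s,W([.115,0,.263])),proj(t,W([.115,0,.28])))
E
```

```text
t 2.45 bench mm [115.9  -5.4 359.8] err [0.    0.    0.009] F [ 0.7 -0.3 -0.3] w 0.05697647173364551 0.0
d [-0.8 -5.4 94.8] turn [0.    0.    0.009]
proj knob [268.57893208 169.4004698 ] [297.39508069 231.39073403]
```

View pics/k3.png

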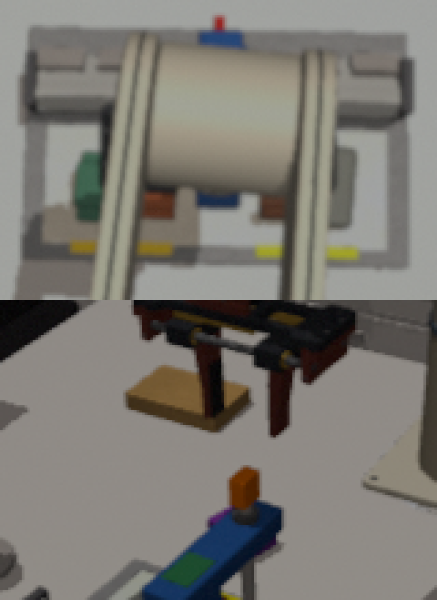

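The arm hovers with its fingers either side of the orange knob, which sits at scene pixel (269,170). That puts the knob centre at z ≈ 0.262, as expected. Descending.

Request:
move_arm:
  targets:
    - [[-1, -5, 20], [0, 0, 0.005]]
    - [[-1, -5, 45], [0, 0, 0.005]]
    - [[-1, -5, 70], [0, 0, 0.005]]
    - [[-1, -5, 92], [0, 0, 0.005]]
    - [[-1, -5, 92], [0, 0, 0.005]]
    - [[-1, -5, 92], [0, 0, 0.005]]

```text
t: 3.3
tcp_pos: [0.487, -0.0551, 0.2685]
tcp_rot: [0.001, 0.019, 1.0, -0.0]
force: [0.3, -0.8, 0.2]
gripper_width: 0.0571
grasp_force: 0.0
```

```bash
python3 - <<'E'
from h import *
where()
E
```

```text
t 3.3 bench mm [114.    0.8 268.5] err [-0.     0.001  0.003] F [-0.3  0.8  0.2] w 0.05705065643597584 0.0
```

Request:
move_arm:
  targets:
    - [[0, 0, 0], [0, 0, 0]]
    - [[0, 0, 0], [0, 0, 0]]
    - [[0, 0, 0], [0, 0, 0]]
    - [[0, 0, 0], [0, 0, 0]]
    - [[0, 0, 0], [0, 0, 0]]
  jaw: 1
  force: 20

```text
t: 3.92
tcp_pos: [0.4866, -0.0552, 0.2678]
tcp_rot: [0.0, 0.02, 1.0, 0.0]
force: [0.3, 0.9, 0.6]
gripper_width: 0.0181
grasp_force: 20.0
```

Request:
move_arm:
  targets:
    - [[0, 0, -6], [0, 0, 0]]
    - [[0, 0, -12], [0, 0, 0]]
    - [[0, 0, -18], [0, 0, 0]]
    - [[0, 0, -24], [0, 0, 0]]
    - [[0, 0, -30], [0, 0, 0]]
    - [[0, 0, -30], [0, 0, 0]]
    - [[0, 0, -30], [0, 0, 0]]

```text
t: 4.8
tcp_pos: [0.4866, -0.0553, 0.2985]
tcp_rot: [0.0, 0.019, 1.0, -0.0]
force: [-1.2, 0.4, 4.8]
gripper_width: 0.0177
grasp_force: 20.0
```

```bash
python3 - <<'E'
from h import *
where()
s=cap('scene')
cv2.imwrite('pics/s4.png',cv2.resize(s['pixels'][100:280,170:370],(800,600)[:2],interpolation=3)[...,::-1])
E
```

```text
t 4.8 bench mm [114.5   1.  298.5] err [-0.     0.001  0.002] F [ 1.2 -0.3  4.8] w 0.017683142539522658 20.00092774629593
```

View pics/s4.png

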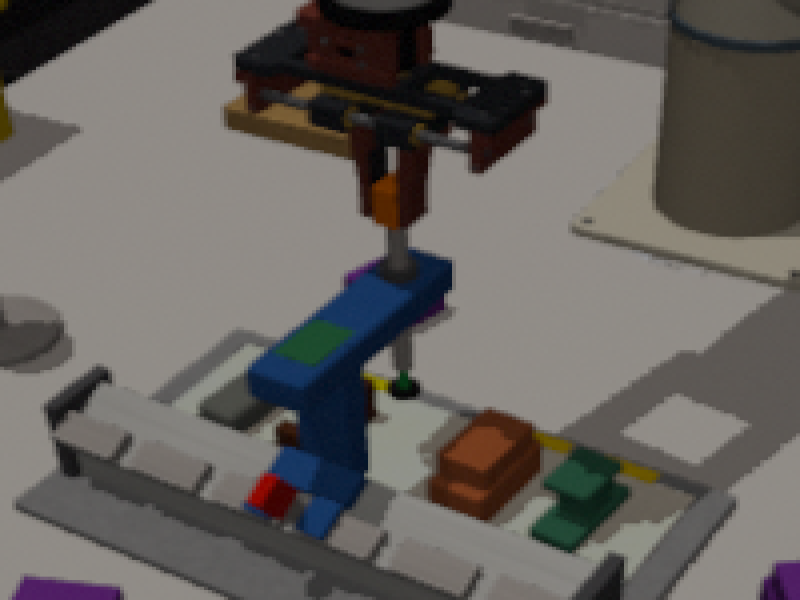

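The plunger rose, and the foot is now at about crop (404,388), scene (271,216). Checking its height.

```bash
python3 - <<'E'
from h import *
s=cap('scene')
for z in(.06,.07,.08,.09,.1,.11): print(z,proj(s,W([.115,0,z])).round(1), end=' ')
hsv=s['pixels'].astype(int); print(hsv[210:224,271].tolist())
plan([-.038-.05,0,.42],0)
E
```

```text
0.06 [270.8 227.6] 0.07 [270.7 225.1] 0.08 [270.6 222.5] 0.09 [270.5 219.9] 0.1 [270.4 217.2] 0.11 [270.3 214.5] [[59, 56, 53], [43, 62, 44], [17, 58, 28], [3, 51, 16], [3, 51, 17], [3, 50, 17], [5, 37, 12], [9, 18, 15], [6, 3, 9], [29, 29, 27], [127, 129, 121], [143, 146, 137], [144, 146, 136], [144, 146, 136]]
d [-202.5    0.5 -121.7] turn [-0.     0.     0.002]
```

Request:
move_arm:
  targets:
    - [[0, 0, 0], [0, 0, 0]]
    - [[0, 0, 0], [0, 0, 0]]
    - [[0, 0, 0], [0, 0, 0]]
    - [[0, 0, -30], [0, 0, 0]]
    - [[0, 0, -75], [0, 0, 0]]
    - [[0, 0, -120], [0, 0, 0]]
    - [[-40, 0, -120], [0, 0, 0]]
    - [[-90, 0, -120], [0, 0.15, 0]]
    - [[-140, 0, -120], [0, 0.3, 0]]
    - [[-190, 0, -120], [0, 0.45, 0]]
  jaw: 0.35

```text
t: 6.15
tcp_pos: [0.678, -0.0627, 0.4182]
tcp_rot: [-0.225, 0.019, 0.974, 0.004]
force: [-0.1, -0.5, 1.7]
gripper_width: 0.0573
grasp_force: 0.0
```

```bash
python3 - <<'E'
from h import *
where();plan([-.038-.1,0,.113+.1732],30);plan([-.038-.06,0,.113+.104],30)
s=cap('scene','s5.png')
t=cap('top')
cv2.imwrite('pics/k5.png',np.vstack([cv2.resize(s['pixels'],(400,300)),cv2.resize(t['pixels'][100:340,140:460],(400,300))])[...,::-1])
E
```

```text
t 6.15 bench mm [-77.1   0.6 418.2] err [-0.001 -0.453  0.002] F [0.1 0.5 1.7] w 0.057306073876666905 0.0
d [-112.6    0.5   92. ] turn [-0.001  0.07   0.002]
d [-106.9    0.6  171.8] turn [-0.001  0.07   0.002]
```

View pics/k5.png

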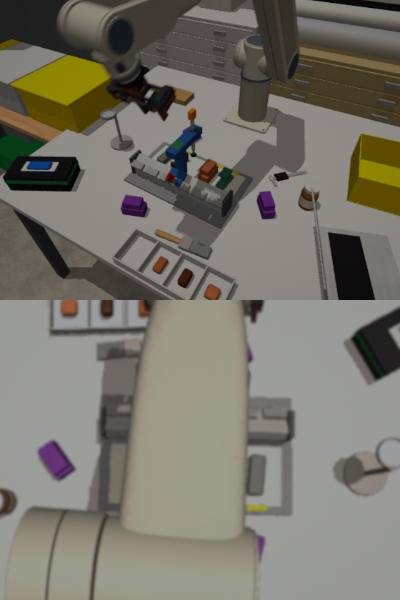

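The forearm is well above the gauge and the knob stays up. Moving to the pre-grasp above the red tab.

Request:
move_arm:
  targets:
    - [[-50, 0, 20], [0, 0.07, 0]]
    - [[-100, 0, 50], [0, 0.07, 0]]
    - [[-112, 0, 92], [0, 0.07, 0]]
    - [[-110, 0, 132], [0, 0.07, 0]]
    - [[-107, 0.5, 171], [0, 0.07, 0]]
    - [[-107, 0.5, 171], [0, 0.07, 0]]
    - [[-107, 0.5, 171], [0, 0.07, 0]]

```text
t: 7.12
tcp_pos: [0.6995, -0.0631, 0.2191]
tcp_rot: [-0.256, 0.019, 0.967, 0.005]
force: [0.0, 0.7, 0.1]
gripper_width: 0.0571
grasp_force: 0.0
```

```bash
python3 - <<'E'
from h import *
where();plan([-.038-.003,0,.113+.005],30)
s=cap('scene')
cv2.imwrite('pics/s6.png',cv2.resize(s['pixels'][150:300,150:350],(800,600),interpolation=3)[...,::-1])
for b in([-.038,0,.113],[-.048,0,.1303]): print(proj(s,W(b)))
c=s['pixels'];h=cv2.cvtColor(c,cv2.COLOR_RGB2HSV).astype(int);q=((h[...,0]<4)|(h[...,0]>176))&(h[...,1]>190)
q[:225]=0;q[270:]=0;q[:,:220]=0;q[:,260:]=0
y,x=np.nonzero(q);print(x.mean(),y.mean(),x.min(),x.max(),y.min(),y.max())
E
```

```text
t 7.125 bench mm [-9.860e+01  1.000e-01  2.191e+02] err [-0.001 -0.517  0.002] F [ 0.  -0.7  0.1] w 0.05709163968141488 0.0
d [1.000e-01 2.000e-01 1.164e+02] turn [-0.001  0.006  0.002]
[237.77056212 248.89252533]
[234.86169875 246.64190658]
237.39175257731958 248.1340206185567 231 243 231 254
```

View pics/s6.png

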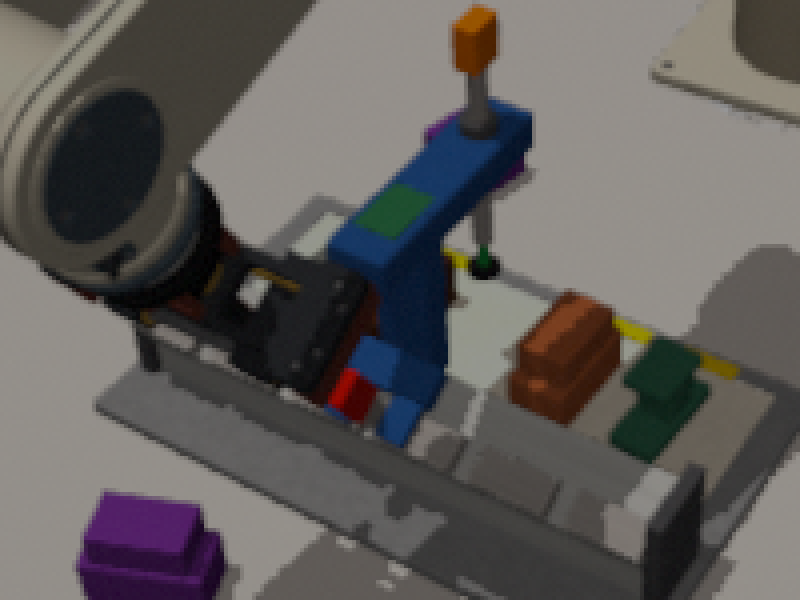

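The tab (crop 352,393) lies within about 1 px of its predicted place, and the tool is lined up. Sliding in along the lift direction.

Request:
move_arm:
  targets:
    - [[0, 0, 30], [0, 0.006, 0]]
    - [[0, 0, 60], [0, 0.006, 0]]
    - [[0, 0, 85], [0, 0.006, 0]]
    - [[0, 0, 102], [0, 0.006, 0]]
    - [[0, 0, 115], [0, 0.006, 0]]
    - [[0, 0, 115], [0, 0.006, 0]]
    - [[0, 0, 115], [0, 0.006, 0]]

```text
t: 8.05
tcp_pos: [0.6422, -0.0609, 0.1181]
tcp_rot: [-0.259, 0.019, 0.966, 0.005]
force: [0.5, -0.6, 0.3]
gripper_width: 0.0574
grasp_force: 0.0
```

Request:
move_arm:
  targets:
    - [[0, 0, 0], [0, 0, 0]]
    - [[0, 0, 0], [0, 0, 0]]
    - [[0, 0, 0], [0, 0, 0]]
    - [[0, 0, 0], [0, 0, 0]]
    - [[0, 0, 0], [0, 0, 0]]
  jaw: 1
  force: 20

```text
t: 8.68
tcp_pos: [0.6413, -0.0609, 0.1174]
tcp_rot: [-0.26, 0.019, 0.965, 0.005]
force: [-0.3, -2.3, -1.4]
gripper_width: 0.0118
grasp_force: 20.0
```

```bash
python3 -c "
from h import *
where();plan([-.041,0,.118],30)"
```

```text
t 8.675 bench mm [-40.3   0.2 117.4] err [-0.001 -0.526  0.002] F [ 0.2  2.3 -1.4] w 0.011785580417432844 19.998507499694824
d [-0.2  0.2 -0.9] turn [-0.001 -0.002  0.002]
```

Gripped at 12 mm. Lifting 21 mm.

Request:
move_arm:
  targets:
    - [[0, 0, -5], [0, 0, 0]]
    - [[0, 0, -10], [0, 0, 0]]
    - [[0, 0, -15], [0, 0, 0]]
    - [[0, 0, -20], [0, 0, 0]]
    - [[0, 0, -20], [0, 0, 0]]
    - [[0, 0, -20], [0, 0, 0]]

```text
t: 9.43
tcp_pos: [0.6512, -0.0612, 0.1346]
tcp_rot: [-0.26, 0.019, 0.965, 0.005]
force: [-1.0, -1.5, -3.5]
gripper_width: 0.012
grasp_force: 20.0
```

```bash
python3 -c "
from h import *
where();l=B@[-.5,0,.866]
s=cap('scene')
c=s['pixels'];h=cv2.cvtColor(c,cv2.COLOR_RGB2HSV).astype(int);q=((h[...,0]<4)|(h[...,0]>176))&(h[...,1]>190)
q[:225]=0;q[270:]=0;q[:,:220]=0;q[:,260:]=0
y,x=np.nonzero(q);print(len(x),x.mean(),y.mean());plan([-.038-.003-.01,-.07,.118+.0173],30)"
```

```text
t 9.425 bench mm [-50.3   0.2 134.6] err [-0.001 -0.526  0.002] F [ 0.9  1.5 -3.5] w 0.012007487126297805 19.99652534723282
0 nan nan
d [-0.4 70.2 -1.1] turn [-0.001 -0.003  0.002]<string>:7: RuntimeWarning: Mean of empty slice.
  ret = ret.dtype.type(ret / rcount)
```

Request:
move_arm:
  targets:
    - [[0, 5, 0], [0, 0, 0]]
    - [[0, 14, 0], [0, 0, 0]]
    - [[0, 24, 0], [0, 0, 0]]
    - [[0, 34, 0], [0, 0, 0]]
    - [[0, 44, 0], [0, 0, 0]]
    - [[0, 54, 0], [0, 0, 0]]
    - [[0, 63, 0], [0, 0, 0]]
    - [[0, 70, 0], [0, 0, 0]]
    - [[0, 70, 0], [0, 0, 0]]
    - [[0, 70, 0], [0, 0, 0]]

```text
t: 10.72
tcp_pos: [0.6542, 0.009, 0.1346]
tcp_rot: [-0.26, 0.019, 0.965, 0.005]
force: [0.0, 0.6, -3.9]
gripper_width: 0.0118
grasp_force: 20.0
```

```bash
python3 -c "
from h import *
where();plan([-.038-.003-.01,-.07,.118+.0173],30)"
```

```text
t 10.725 bench mm [-50.3 -70.1 134.6] err [-0.    -0.526  0.002] F [ 0.  -0.6 -3.9] w 0.011777996369166849 19.996091723442078
d [-0.2 -0.1 -0.9] turn [-0.001 -0.002  0.002]
```

Moved exactly 70 mm. Lowering the tab.

Request:
move_arm:
  targets:
    - [[0, 0, 5], [0, 0, 0]]
    - [[0, 0, 10], [0, 0, 0]]
    - [[0, 0, 15], [0, 0, 0]]
    - [[0, 0, 20], [0, 0, 0]]
    - [[0, 0, 20.5], [0, 0, 0]]
    - [[0, 0, 20.5], [0, 0, 0]]

```text
t: 11.48
tcp_pos: [0.6442, 0.009, 0.1174]
tcp_rot: [-0.259, 0.019, 0.966, 0.005]
force: [4.0, -0.4, 1.7]
gripper_width: 0.0122
grasp_force: 20.0
```

```bash
python3 -c "
from h import *
where()"
```

```text
t 11.475 bench mm [-40.3 -69.7 117.4] err [-0.001 -0.525  0.002] F [-4.   0.2  1.7] w 0.012156135661153509 19.997472167015076
```

Back at the same height as before the lift, so it is seated. Releasing and retreating.

Request:
move_arm:
  targets:
    - [[0, 0, 0], [0, 0, 0]]
    - [[0, 0, 0], [0, 0, 0]]
    - [[0, 0, 0], [0, 0, 0]]
    - [[0, 0, -20], [0, 0, 0]]
    - [[0, 0, -60], [0, 0, 0]]
    - [[0, 0, -110], [0, 0, 0]]
    - [[0, 0, -160], [0, 0, 0]]
    - [[0, 0, -210], [0, 0, 0]]
    - [[0, 0, -210], [0, 0, 0]]
  jaw: 0.35

```text
t: 12.6
tcp_pos: [0.7514, 0.005, 0.3024]
tcp_rot: [-0.256, 0.019, 0.966, 0.005]
force: [-0.6, 0.9, -1.0]
gripper_width: 0.0571
grasp_force: 0.0
```

```bash
python3 - <<'E'
from h import *
where();plan([-.08,-.07,.42],15);plan([.115,-.07,.42],0)
s=cap('scene')
cv2.imwrite('pics/s7.png',cv2.resize(s['pixels'][150:300,170:370],(800,600),interpolation=3)[...,::-1])
print(proj(s,W([-.038,-.07,.113])),proj(s,W([-.044,-.07,.1234])), proj(s,W([.115,-.07,.293])))
E
```

```text
t 12.6 bench mm [-147.6  -70.1  302.4] err [-0.    -0.518  0.002] F [ 0.7 -0.9 -1. ] w 0.05706683175043091 0.0
d [ 1.17e+02  1.00e-01 -6.86e+01] turn [-0.001 -0.257  0.002]
d [286.4   0.5  28. ] turn [-0.    -0.518  0.002]
[261.04030541 259.55672359] [259.50061689 258.28429072] [292.82056801 168.01032206]
```

View pics/s7.png

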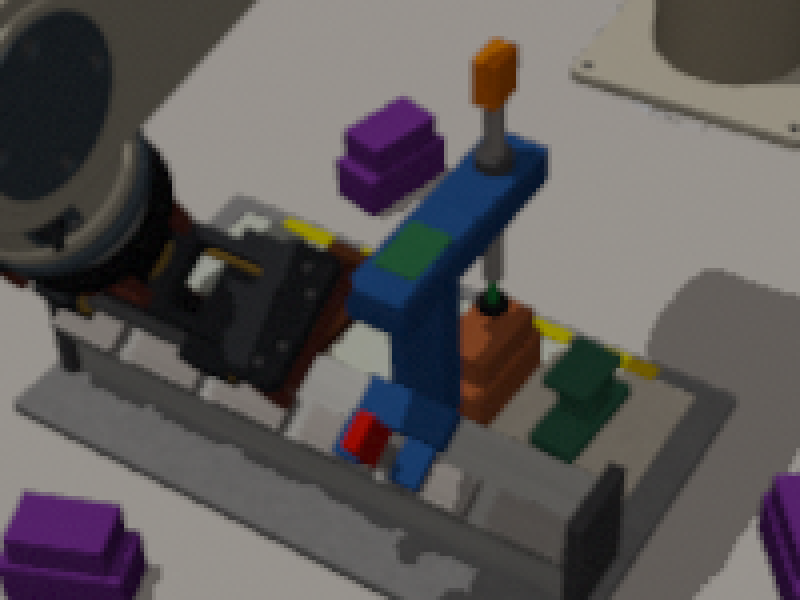

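The gauge sits at the terracotta block. The red tab at crop (364,440) matches the seated projection, the foot hangs over the block, and the knob is at z ≈ 0.293. Back over to the knob.

Request:
move_arm:
  targets:
    - [[-10, 0, -58], [0, 0, 0]]
    - [[20, 0, -105], [0, -0.07, 0]]
    - [[75, 0, -90], [0, -0.2, 0]]
    - [[130, 0, -60], [0, -0.35, 0]]
    - [[190, 0, -27], [0, -0.518, 0]]
    - [[240, 0, 2], [0, -0.518, 0]]
    - [[286, 0, 28], [0, -0.518, 0]]
    - [[286, 0, 28], [0, -0.518, 0]]
    - [[286, 0, 28], [0, -0.518, 0]]
    - [[286, 0, 28], [0, -0.518, 0]]

```text
t: 13.9
tcp_pos: [0.4892, 0.0152, 0.4174]
tcp_rot: [-0.004, 0.019, 1.0, 0.0]
force: [0.4, 0.3, -0.3]
gripper_width: 0.0572
grasp_force: 0.0
```

```bash
python3 -c "
from h import *
where();plan([.115,-.07,.298],0)"
```

```text
t 13.9 bench mm [114.7 -69.5 417.4] err [-0.    -0.008  0.002] F [-0.4 -0.3 -0.3] w 0.057172902089588924 0.0
d [ -0.7   0.5 119.4] turn [-0.    -0.008  0.002]
```

Request:
move_arm:
  targets:
    - [[0, 0, 30], [0, -0.008, 0]]
    - [[0, 0, 60], [0, -0.008, 0]]
    - [[0, 0, 90], [0, -0.008, 0]]
    - [[0, 0, 112], [0, -0.008, 0]]
    - [[0, 0.5, 119], [0, -0.008, 0]]
    - [[0, 0.5, 119], [0, -0.008, 0]]
    - [[0, 0.5, 119], [0, -0.008, 0]]

```text
t: 14.78
tcp_pos: [0.4879, 0.0158, 0.2997]
tcp_rot: [0.001, 0.019, 1.0, 0.0]
force: [-0.7, 0.1, 0.3]
gripper_width: 0.0571
grasp_force: 0.0
```

Request:
move_arm:
  targets:
    - [[0, 0, 0], [0, 0, 0]]
    - [[0, 0, 0], [0, 0, 0]]
    - [[0, 0, 0], [0, 0, 0]]
    - [[0, 0, 0], [0, 0, 0]]
    - [[0, 0, 0], [0, 0, 0]]
  jaw: 1
  force: 25

```text
t: 15.4
tcp_pos: [0.487, 0.0158, 0.299]
tcp_rot: [0.0, 0.02, 1.0, 0.0]
force: [-1.0, 0.0, 1.4]
gripper_width: 0.0177
grasp_force: 25.0
```

Request:
move_arm:
  targets:
    - [[0, 0, -1], [0, 0, 0]]
    - [[0, 0, -2], [0, 0, 0]]
    - [[0, 0, -3], [0, 0, 0]]
    - [[0, 0, -4], [0, 0, 0]]
    - [[0, 0, -4], [0, 0, 0]]

```text
t: 16.02
tcp_pos: [0.487, 0.0158, 0.3029]
tcp_rot: [-0.0, 0.019, 1.0, -0.0]
force: [1.9, -0.7, -5.0]
gripper_width: 0.018
grasp_force: 25.0
```

Request:
move_arm:
  targets:
    - [[0, 0, -0.5], [0, 0, 0]]
    - [[0, 0, -1], [0, 0, 0]]
    - [[0, 0, -1], [0, 0, 0]]

```text
t: 16.4
tcp_pos: [0.4869, 0.0157, 0.304]
tcp_rot: [-0.0, 0.019, 1.0, -0.0]
force: [2.1, -0.7, -6.0]
gripper_width: 0.0179
grasp_force: 25.0
```

Moving with friction only (-5 to -6 N). Creeping up to find the stop.

Request:
move_arm:
  targets:
    - [[0, 0, -0.5], [0, 0, 0]]
    - [[0, 0, -1], [0, 0, 0]]
    - [[0, 0, -1], [0, 0, 0]]

```text
t: 16.77
tcp_pos: [0.487, 0.0158, 0.305]
tcp_rot: [-0.0, 0.019, 1.0, -0.0]
force: [1.5, 0.2, -6.2]
gripper_width: 0.0178
grasp_force: 25.0
```

Request:
move_arm:
  targets:
    - [[0, 0, -0.5], [0, 0, 0]]
    - [[0, 0, -1], [0, 0, 0]]
    - [[0, 0, -1], [0, 0, 0]]

```text
t: 17.15
tcp_pos: [0.4869, 0.0157, 0.306]
tcp_rot: [-0.0, 0.019, 1.0, 0.0]
force: [0.3, -0.1, -5.8]
gripper_width: 0.0183
grasp_force: 25.0
```

Request:
move_arm:
  targets:
    - [[0, 0, -0.5], [0, 0, 0]]
    - [[0, 0, -1], [0, 0, 0]]
    - [[0, 0, -1], [0, 0, 0]]

```text
t: 17.52
tcp_pos: [0.487, 0.0158, 0.307]
tcp_rot: [-0.0, 0.019, 1.0, 0.0]
force: [0.7, -1.0, -6.1]
gripper_width: 0.018
grasp_force: 25.0
```

Request:
move_arm:
  targets:
    - [[0, 0, -0.5], [0, 0, 0]]
    - [[0, 0, -1], [0, 0, 0]]
    - [[0, 0, -1], [0, 0, 0]]

```text
t: 17.9
tcp_pos: [0.4869, 0.0158, 0.3076]
tcp_rot: [-0.0, 0.019, 1.0, -0.0]
force: [3.6, 0.0, -11.2]
gripper_width: 0.018
grasp_force: 25.0
```

Request:
move_arm:
  targets:
    - [[0, 0, -0.5], [0, 0, 0]]
    - [[0, 0, -1], [0, 0, 0]]
    - [[0, 0, -1], [0, 0, 0]]

```text
t: 18.27
tcp_pos: [0.4869, 0.0157, 0.3076]
tcp_rot: [-0.0, 0.019, 1.0, 0.0]
force: [7.7, 0.1, -19.9]
gripper_width: 0.0175
grasp_force: 25.0
```

The stop (plunger 0) is at TCP z = 0.3075. Contact is therefore expected at z ≈ 0.2795 and half-press at 0.2715.

Request:
move_arm:
  targets:
    - [[0, 0, 4], [0, 0, 0]]
    - [[0, 0, 8], [0, 0, 0]]
    - [[0, 0, 12], [0, 0, 0]]
    - [[0, 0, 16], [0, 0, 0]]
    - [[0, 0, 20], [0, 0, 0]]
    - [[0, 0, 24], [0, 0, 0]]
    - [[0, 0, 27], [0, 0, 0]]
    - [[0, 0, 27], [0, 0, 0]]

```text
t: 19.27
tcp_pos: [0.487, 0.0157, 0.2813]
tcp_rot: [-0.0, 0.019, 1.0, -0.0]
force: [0.6, -0.8, -2.4]
gripper_width: 0.018
grasp_force: 25.0
```

Request:
move_arm:
  targets:
    - [[0, 0, 1.5], [0, 0, 0]]
    - [[0, 0, 3], [0, 0, 0]]
    - [[0, 0, 4.5], [0, 0, 0]]
    - [[0, 0, 6], [0, 0, 0]]
    - [[0, 0, 6], [0, 0, 0]]
    - [[0, 0, 6], [0, 0, 0]]

```text
t: 20.02
tcp_pos: [0.487, 0.0158, 0.2758]
tcp_rot: [0.0, 0.019, 1.0, -0.0]
force: [-1.8, -0.5, 1.6]
gripper_width: 0.0179
grasp_force: 25.0
```

```bash
python3 -c "
from h import *
where()
s=cap('scene')
cv2.imwrite('pics/s8.png',cv2.resize(s['pixels'][140:290,210:410],(800,600),interpolation=3)[...,::-1])"
```

```text
t 20.025 bench mm [116.9 -70.  275.8] err [-0.     0.     0.002] F [1.7 0.5 1.6] w 0.017918090017222308 24.999829530715942
```

View pics/s8.png

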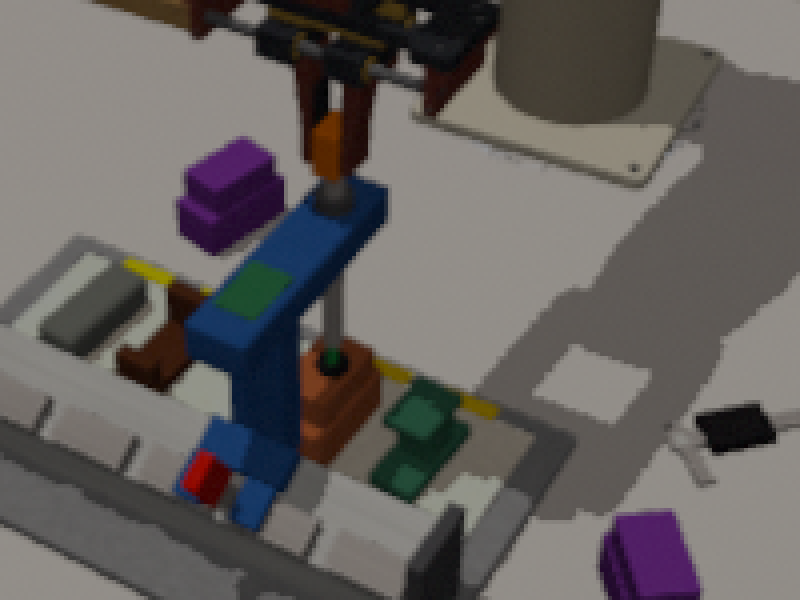

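The foot is on the block's top at crop (333,358), pressed about 4 mm. Lowering another 4 mm.

Request:
move_arm:
  targets:
    - [[0, 0, 1.5], [0, 0, 0]]
    - [[0, 0, 3], [0, 0, 0]]
    - [[0, 0, 4.3], [0, 0, 0]]
    - [[0, 0, 4.3], [0, 0, 0]]
    - [[0, 0, 4.3], [0, 0, 0]]
    - [[0, 0, 4.3], [0, 0, 0]]

```text
t: 20.82
tcp_pos: [0.487, 0.0158, 0.2715]
tcp_rot: [-0.0, 0.019, 1.0, 0.0]
force: [-2.0, -0.5, 1.7]
gripper_width: 0.018
grasp_force: 25.0
```

Right on target. Releasing and rising.

Request:
move_arm:
  targets:
    - [[0, 0, 0], [0, 0, 0]]
    - [[0, 0, 0], [0, 0, 0]]
    - [[0, 0, 0], [0, 0, 0]]
    - [[0, 0, -15], [0, 0, 0]]
    - [[0, 0, -45], [0, 0, 0]]
    - [[0, 0, -90], [0, 0, 0]]
    - [[0, 0, -130], [0, 0, 0]]
    - [[0, 0, -130], [0, 0, 0]]
  jaw: 0.35

```text
t: 21.82
tcp_pos: [0.4885, 0.0158, 0.406]
tcp_rot: [0.004, 0.019, 1.0, 0.0]
force: [0.6, 0.1, -0.9]
gripper_width: 0.0575
grasp_force: 0.0
```

```bash
python3 -c "
from h import *
where()
s=cap('scene')
cv2.imwrite('pics/s9.png',cv2.resize(s['pixels'][140:290,210:410],(800,600),interpolation=3)[...,::-1])
for z in (.26,.264,.27):print(proj(s,W([.115,-.07,z])))"
```

```text
t 21.825 bench mm [115.4 -70.1 406. ] err [0.    0.008 0.002] F [-0.6 -0.1 -0.9] w 0.05751638850212439 0.0
[292.72955382 178.96230942]
[292.74038138 177.65939998]
[292.75672691 175.69249731]
```

View pics/s9.png

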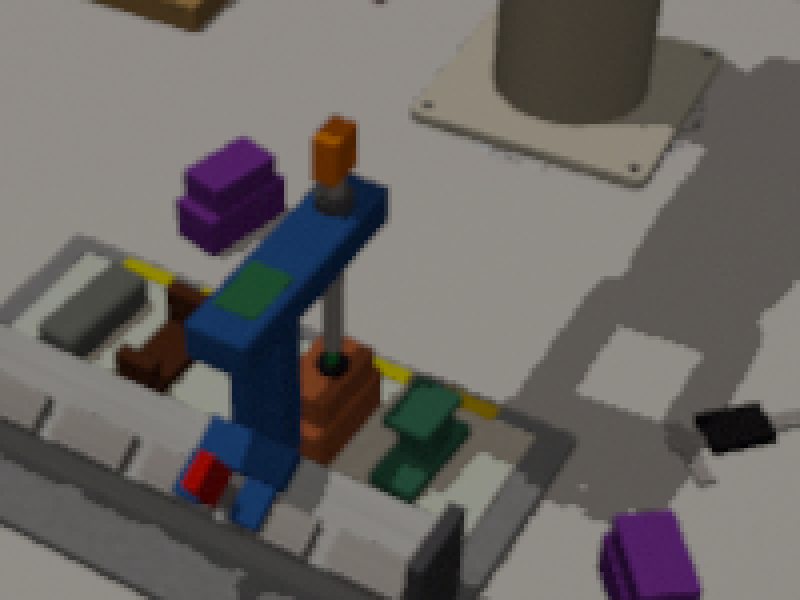

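The knob centre at crop (334,152), scene (293.5,178), matches z ≈ 0.264. The foot rests on the block, the tab is seated, and the finds look undisturbed. Handing in.

```bash
python3 -c "
from rig import arm
print(arm.finish_job())"
```

```text
the job is handed in; nothing more can be done
None
```

The gauge is locked in the notch facing the terracotta block (bench y = -70 mm), with the foot resting on the block and pressed in about 8 mm of its 16 mm by the plunger reading; the job was handed in at about 22 s, and the finds looked undisturbed in the last picture.

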